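Fit the odour filter and hold the food-waste caddy open

ROBOT

A 7-joint arm with a two-finger parallel gripper is mounted at the origin on the work surface. World frame = base frame: x ahead of the robot, y to its left, z up, the work surface at z = 0. Lengths are in mm, angles in rad, forces in N, time in s.
With the tool pointing down it reaches from about 400 to 900 mm from the base axis. Payload 5.5 kg.
Tool frame: the origin (TCP) lies on the mounting face of the last link; the fingertips stand 178 mm ahead of it and the grasp point (between the pads) lies 159 mm ahead of it; z points along the fingers, y is the line along which they close (so a half turn about z gives the same grasp; the last joint's range is limited). The gripper opens to 92 mm and grips with 3 to 60 N. Pads are 19 mm wide; open, the fingers measure 130 mm over their backs; the gripper's body (75 mm by 190 mm) begins 47 mm behind the grasp point.
Start: joints at [1.556, 0.501, -0.427, 1.55, 0.221, 1.138, -0.21], TCP at [178.283, -625.069, 404.729] pointing down, gripper open.
Joint ranges: [-2.88, 2.88], [-0.31, 2.03], [-1.54, 1.56], [0.2, 2.42], [-1.41, 4.55], [0.19, 2.02], [-2.57, 2.57]. Speed limits (rad/s): [2.57, 2.57, 3.14, 3.14, 3.14, 3.14, 3.14].

INTERFACE

Orientations are given as a rotation vector (axis times angle).
In Python, from rig import ctrl, viewer, sensors, order gives the robot as it stands (ctrl), with the cameras (viewer), the readings (sensors) and the job (order).
- The arm moves only by the tool jog_arm, called after "Emit:" as a command line: name --argument value ..., lists and objects as JSON in quotes. Schema: {"type":"object","properties":{"deltas":{"type":"string"},"force":{"type":"number"},"only":{"type":"string"},"quiet":{"type":"boolean"},"lines":{"type":"string"}},"required":["deltas"],"additionalProperties":false}. deltas is a string of 1 to 12 rows, parted by semicolons, with the numbers parted by spaces; each row has 7 numbers: the opening from 0.0 (shut) to 1.0 (fully open), then dx, dy, dz in parts of the range, where 1.0 means 750 mm, then a rotation vector rx, ry, rz in normalised numbers (1 is 2 pi rad); each row is the pose to reach, as a shift and turn from the pose commanded when the call began, along the tool's axes at that moment; what a row does not reach only later rows make up. A row lasts 1/12 s, in which the tool goes at most 41.7 mm and 0.125 rad, less where a joint would pass 70% of its speed; a pose out of reach is approached as far as the arm can. The fingers move at their own pace and stop on an object; force is the grip in N (left out, the last holds). Time passes only in rows, so rows that do not move let the fingers close. The tool returns the time, the measured TCP pose, the force, the opening and the grip force at its end. only (a regular expression) keeps the lines of the reply that match it, lines (a string "A,B") keeps lines A to B, and quiet returns only ok. Shift and turn numbers lie between -1 and 1, and a call with a number outside is refused. Input that does not fit is refused with a message, and nothing moves.
- sensors.get_state(): the state, without advancing time (a new reading comes with each control period).
- viewer.camera(name): name is "scene" or "top" or "wrist"; returns the picture (420x560x3 uint8, red, green, blue); there is no depth.
- viewer.get_calibration(name): a dict with "fx", "fy", "cx", "cy" (pixels), "k1" (the pictures are not rectified: a ray, as slopes to the right and down, at radius r is drawn at 1 + k1 r^2 times it, then the intrinsics apply), "xyz" and "rotation" of the camera in the world. Camera axes: x right, y up, looking along -z (the intrinsics and any distortion apply to the point x, -y, -z); pixel columns grow to the right and rows downward; lengths in mm; the calibration is good to about 2 mm. A picture is of the moment at which its call begins: read the wrist's pose just before it. get_calibration takes no time and is no camera call; for the wrist camera it gives the pose at the moment of the call.
- order.sign_off(): hands the job in; it is judged then, once.
The state is a dict: "time_s": time; "joints": joint angles; "joint_vel": joint speeds; "joint_efforts": joint torques, N m; "eef_pos": TCP position; "eef_rot": TCP orientation; "ft_force": force on the tool from outside, world axes, zero at the start; "wrist_torque": the same for the moment, N m; "width": opening from 0.0 (shut) to 1.0 (fully open); "grip_force": force on a finger pad.
Only numpy, scipy, OpenCV 4.12 (cv2) and the standard library are available. Lean on these libraries where they do the work, as an engineer would, in place of code of your own. Each camera call takes 0.05 s, during which the arm holds its last target. There are 200 camera calls.

TASK

Plates are about to be scraped into the food-waste caddy. With its lid shut, fit the fresh odour filter (the disc with the finger tab, in the parts tray) down flat into the round collar on the lid and let it go; then raise the lid (the bar is its handle) to 50 degrees, give or take 5, and hold it still there with the fingers, with the filter still in its collar. Finish while holding the lid, since it falls shut if let go, and leave all the other things where they are.

Things in the scene. Friction and masses are not known exactly. Their poses are not given: they have to be found in the camera images.
- lid (a joint): hinge of the caddy's steel lid, rad: 0 shut (level), grows as the bar side rises, stop at 1.3; 50 degrees is 0.873. Plain hinge with no spring, the 0.3 kg lid (varies by a quarter) falls shut from any angle
- caddy: white food-waste caddy, an open box 190 (x) x 220 (y) x 140 mm high, fixed to the counter; origin at the centre of its underside; its x axis points from the bar side to the hinge side, z up. It stands left or right of the middle and is turned by up to 0.3 rad. The steel lid on top is 192 x 226 mm and 8 mm thick: its top lies at 148 mm when shut
- lid_hinge (a point): point on the hinge line (along the caddy's y) in the middle of the caddy's far upper rim, 95 mm from the caddy's centre, 140 mm high; this frame turns with the lid
- lid_bar (a point): middle of the lid's handle: black round bar 12 mm thick, 110 mm long along the caddy's y, on an arm at each end, 37 mm clear between bar and lid edge; 235 mm from the hinge line on the near side, 4 mm above the lid's underside (144 mm above the counter when shut). It can be pinched from above across the bar and turns between the fingers
- lid_pocket (a point): centre of the floor of the black round collar on the lid's top: a ring 52 mm inside, 62 mm outside, 14 mm high, floor = the lid's top face, 95 mm from the hinge line (148 mm above the counter when shut); its frame turns with the lid, z out of the lid. The filter stays in it when the lid is tilted
- tray: wooden tray 150 x 150 x 20 mm, walls and dividers 5 mm, floor 5 mm thick, fixed to the counter, with 2 x 2 compartments, one part in each; which part is where changes; turned by up to 0.3 rad, its x axis across the tray; origin under its centre
- filter: odour filter: grey plastic disc 46 mm in diameter and 16 mm thick with an upright round finger tab on its centre, 16 mm in diameter and 26 mm tall (42 mm high in all), about 60 g, stands upright in one tray compartment; origin at the centre of its underside, z up through the tab
- filter_tab (a point): middle of the filter's finger tab, 29 mm above its underside
- tablet: dishwasher tablet: plain white rectangular block 36 x 26 x 16 mm, lies in a tray compartment; origin under its centre; leave it
- napkin_ring: steel napkin ring, 44 mm outside, 36 mm inside, 28 mm high, in a tray compartment; origin at the centre of its underside; leave it
- plug: dark rubber sink plug: plain tapered disc 38 mm (foot) to 48 mm (top), 20 mm high, flat top with no tab, in a tray compartment; origin under its centre; leave it
- mug: white mug, 80 mm wide, 92 mm high, on the counter at the far left; origin under its centre; leave it
- soap: clear bottle of dish soap, 64 mm wide, 200 mm high, beyond the work on the left; origin under its centre; leave it
- jar: glass jar with steel cap, 70 mm wide, 130 mm high, beyond the work on the right; origin under its centre; leave it
- bowl: blue bowl, 140 mm wide, 60 mm high, at the far right; origin under its centre; leave it
- knife: table knife lying flat, 210 mm long, 18 mm wide, 8 mm high, between caddy and tray, pointing away from the robot; origin under its centre; leave it

How it is judged:
By the outcome, as a careful person would: the job done as asked, in the order asked, and still so for the second after the job is handed in, while the arm keeps its last pose, push and grip.
It also fails if it takes over 51 s, if anything falls off the work surface, if the arm or the gripper's body presses on something with over 40 N, if the wrist force passes 120 N, or if a joint passes its speed limit or range.

## Working session

There is one attempt and no reset: what is moved stays moved. The work goes in short steps, Python scripts to look and compute and a tool call to move; the robot and the scene stay as the last step left them, time stands still between calls to the robot, and variables do not carry over. Pictures are saved under pics/ and viewed, at most 10 in all, crops included, and the job is handed in when it is done.

```bash
ls; mkdir -p pics; python3 - <<'E'
from rig import ctrl, viewer, sensors, order
import cv2
for n in("top","scene"):
    cv2.imwrite(f"pics/{n}0.png",viewer.camera(n)[:,:,::-1]); print(n,viewer.get_calibration(n))
s=sensors.get_state();print(s)
E
```

```text
pics
rig.py
top {'fx': 535.5936534614318, 'fy': 535.5936534614318, 'cx': 277.3307832716258, 'cy': 213.2591070213679, 'k1': -0.044284391657412436, 'xyz': array([ 257.60382659,   -2.82498892, 1800.93015081]), 'rotation': array([ 0.1389325 , -0.15967515, -1.55391358])}
scene {'fx': 384.7927044912066, 'fy': 384.7927044912066, 'cx': 284.9127685423128, 'cy': 218.39337190065027, 'k1': -0.06962533461214936, 'xyz': array([1004.82488499, -487.96581167, 1194.41298717]), 'rotation': array([0.51846366, 0.19390549, 0.65768477])}
{'time_s': 0.1, 'joints': array([ 1.55621398,  0.50174185, -0.42681433,  1.55133067,  0.22083227,
        1.13832727, -0.21030235]), 'joint_vel': array([-4.72432654e-04, -2.64096106e-03,  1.93061775e-05, -2.66524664e-03,
        1.56649755e-03, -2.45523568e-03, -9.47175747e-04]), 'joint_efforts': array([-1.18780334e-02, -5.67861986e+01, -5.83877832e+00, -2.79910898e+01,
       -6.88878796e-02,  2.41145503e-02,  8.18572721e-05]), 'eef_pos': array([ 178.10707077, -624.78971893,  403.79625075]), 'eef_rot': array([-3.10960912e+00, -4.34795284e-01,  3.35334784e-04]), 'ft_force': array([ 0.03278921,  0.648343  , -0.44172653]), 'wrist_torque': array([ 0.03816816,  0.00446931, -0.0041921 ]), 'grip_force': 0.0, 'width': 1.001151895877308}
```

View pics/top0.png

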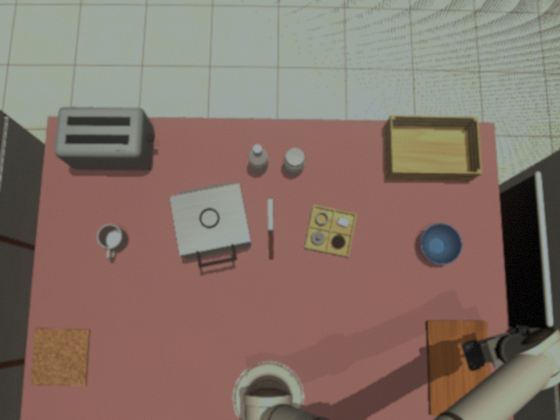

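View pics/scene0.png

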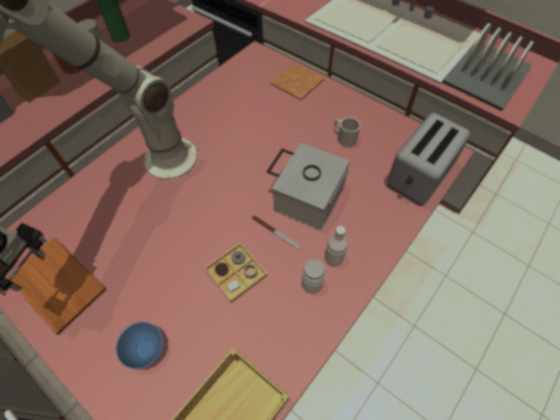

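The top view has the caddy at (210,220) with its collar at (209,218) and its bar at (216,262). In the tray, the filter looks to be at (318,238), the plug at (338,242), the ring at (322,218) and the tablet at (344,222). I'll enlarge both areas.

```bash
cat > h.py <<'E'
import numpy as np,cv2
from scipy.spatial.transform import Rotation as R
from rig import ctrl, viewer, sensors, order
def pix2w(cal,u,v,z):
    k=np.array([[cal['fx'],0,cal['cx']],[0,cal['fy'],cal['cy']],[0,0,1]])
    p=cv2.undistortPoints(np.array([[[u,v]]],float),k,np.array([cal['k1'],0,0,0.]))[0,0]
    d=R.from_rotvec(cal['rotation']).apply([p[0],-p[1],-1]); c=np.array(cal['xyz'])
    return c+d*(z-c[2])/d[2]
def totool(w):  # world displacement -> tool axes of the measured pose
    return R.from_rotvec(sensors.get_state()['eef_rot']).inv().apply(w)
E
python3 - <<'E'
import cv2,numpy as np
im=cv2.imread('pics/top0.png')
a=cv2.resize(im[175:275,160:260],None,fx=4,fy=4,interpolation=cv2.INTER_CUBIC)
b=cv2.resize(im[200:263,300:363],(400,400),interpolation=cv2.INTER_CUBIC)
cv2.imwrite('pics/crop0.png',np.hstack([a,b]))
E
```

```text
(no output)
```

View pics/crop0.png

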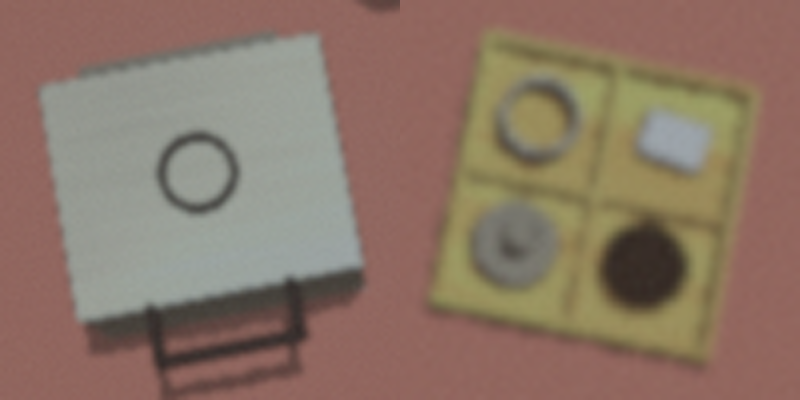

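```bash
python3 - <<'E'
from h import *
c=viewer.get_calibration('top')
A=lambda x,y,z:pix2w(c,160+(x+.5)/4-.5,175+(y+.5)/4-.5,z)
B=lambda x,y,z:pix2w(c,300+(x-400+.5)/6.349-.5,200+(y+.5)/6.349-.5,z)
np.set_printoptions(precision=1,suppress=True)
L=[A(*p,148) for p in((40,88),(318,35),(363,268),(78,320))]
for p in L:print(p)
L=np.array(L);print('lid c',L.mean(0)); x=L[0]+L[1]-L[2]-L[3];yv=L[0]+L[3]-L[1]-L[2]
print('yaw',np.arctan2(x[1],x[0]),np.arctan2(-yv[0],yv[1]),np.linalg.norm(x)/2,np.linalg.norm(yv)/2)
print('collar',A(198,172,162)); b=[A(162,362,148),A(303,335,148)];print('bar',b,(b[0]+b[1])/2, np.arctan2(-(b[0]-b[1])[0],(b[0]-b[1])[1]))
T=np.array([B(*p,20) for p in((487,32),(757,92),(710,362),(430,302))]);print('tray',T,T.mean(0))
print('filter',B(515,243,21),'tabtop',B(513,245,47))
from scipy.spatial.transform import Rotation as R
print(R.from_rotvec(sensors.get_state()['eef_rot']).as_matrix())
w=viewer.get_calibration('wrist');print(w); 
E
```

```text
[625.5 317.7 148. ]
[671.5  99.2 148. ]
[485.5  59.8 148. ]
[442.1 279.5 148. ]
lid c [556.1 189.  148. ]
yaw 0.20720974947256224 0.20128873167281566 188.71629873963008 223.56513611761932
collar [557.1 188.9 162. ]
bar [array([410.4, 213.3, 148. ]), array([432.7, 105.1, 148. ])] [421.6 159.2 148. ] 0.20290810459203423
tray [[ 632.6 -146.6   20. ]
 [ 601.8 -291.2   20. ]
 [ 456.6 -263.9   20. ]
 [ 486.7 -116.2   20. ]] [ 544.4 -204.5   20. ]
filter [ 518.5 -161.1   21. ] tabtop [ 513.7 -157.8   47. ]
[[ 1.   0.3 -0. ]
 [ 0.3 -1.   0. ]
 [ 0.  -0.  -1. ]]
{'fx': 305.1874173620389, 'fy': 305.1874173620389, 'cx': 279.6020845060771, 'cy': 205.79480357693885, 'k1': -0.05803462979354149, 'xyz': array([ 251.9, -603.8,  382.7]), 'rotation': array([-0.2,  0.2, -1.3])}
```

The rows are not in the units I measure in: shifts go in shares of 750 mm and turns go in shares of 2 pi rad. I convert before sending: 384 mm / 750 = 0.512, -353 mm / 750 = -0.4707.

Emit:
jog_arm --deltas "0.4 0.512 -0.4707 0.1 0 0 0;0.4 0.512 -0.4707 0.1 0 0 0;0.4 0.512 -0.4707 0.1 0 0 0;0.4 0.512 -0.4707 0.1 0 0 0;0.4 0.512 -0.4707 0.1 0 0 0;0.4 0.512 -0.4707 0.1 0 0 0;0.4 0.512 -0.4707 0.1 0 0 0;0.4 0.512 -0.4707 0.1 0 0 0;0.4 0.512 -0.4707 0.1 0 0 0;0.4 0.512 -0.4707 0.1 0 0 0;0.4 0.512 -0.4707 0.1 0 0 0;0.4 0.512 -0.4707 0.1 0 0 0" --force 20

```text
time_s: 1.1
eef_pos: [437.2, -201.3, 333.3]
eef_rot: [3.111, 0.434, -0.0]
ft_force: [0.8, -1.0, -0.8]
width: 0.398
grip_force: 0.0
```

Emit:
jog_arm --deltas "0.4 0 0 0 0 0 0;0.4 0 0 0 0 0 0"

```text
time_s: 1.27
eef_pos: [437.9, -200.0, 333.2]
eef_rot: [-3.108, -0.445, 0.0]
ft_force: [-0.3, -0.4, -0.1]
width: 0.401
grip_force: 0.0
```

```bash
python3 - <<'E'
from h import *
s=sensors.get_state();c=viewer.get_calibration('wrist')
im=viewer.camera('wrist')[:,:,::-1];cv2.imwrite('pics/w1.png',im)
print(s['eef_pos'],s['eef_rot'],s['joints'],c)
np.save('w1.npy',c,allow_pickle=True)
E
```

```text
[ 437.87999207 -200.04551819  333.22738152] [-3.10848381e+00 -4.45458561e-01  1.39520478e-04] [ 0.91920923  0.32528435 -0.63596467  2.02516968  0.24988851  0.86775557
 -1.1410246 ] {'fx': 305.1874173620389, 'fy': 305.1874173620389, 'cx': 279.6020845060771, 'cy': 205.79480357693885, 'k1': -0.05803462979354149, 'xyz': array([ 511.55856711, -178.52280114,  312.19437343]), 'rotation': array([-0.24312952,  0.18465153, -1.27773509])}
```

View pics/w1.png

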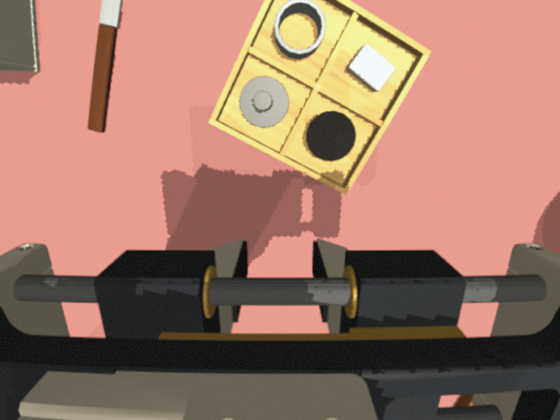

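The disc's top face is centred near (264,102) and the tab top near (262,100), so the filter is confirmed in the near-left compartment.

```bash
python3 - <<'E'
from h import *
c=np.load('w1.npy',allow_pickle=True).item()
f=pix2w(c,264,102,21);t=pix2w(c,262,100,47);print(f,t)
g=(f+t)/2; g[2]=25+178  # TCP so tips at z=25
print(g, totool(g-sensors.get_state()['eef_pos']))
im=cv2.imread('pics/w1.png')[60:150,205:335];cv2.imwrite('pics/w1c.png',cv2.resize(im,None,fx=6,fy=6,interpolation=cv2.INTER_CUBIC))
E
```

```text
[ 520.09110661 -160.7304448    21.        ] [ 520.40082418 -160.30243727   47.        ]
[ 520.24596539 -160.51644103  203.        ] [ 91.64900437 -16.85491233 130.19547756]
```

View pics/w1c.png

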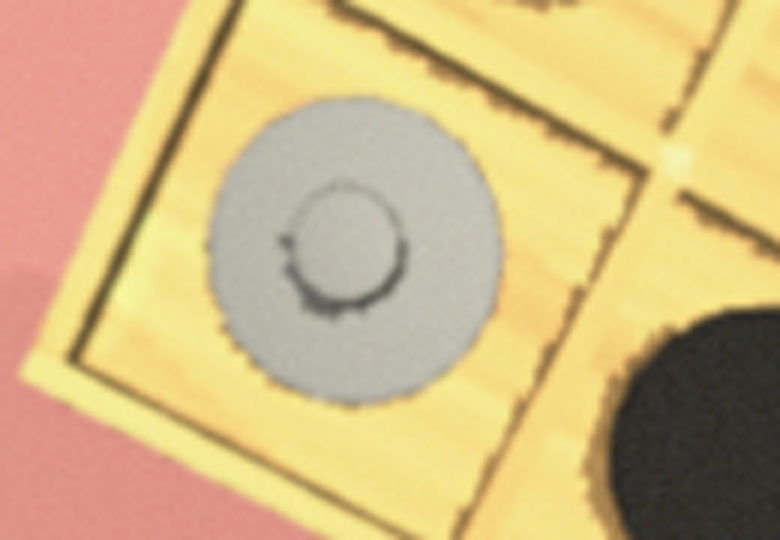

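Converted, 130 mm / 750 = 0.1733, 122 mm / 750 = 0.1627.

Emit:
jog_arm --deltas "0.4 0.0467 -0.008 0.04 0 0 0;0.4 0.0933 -0.016 0.08 0 0 0;0.4 0.1227 -0.0227 0.1067 0 0 0;0.4 0.1227 -0.0227 0.1067 0 0 0;0.4 0.1227 -0.0227 0.14 0 0 0;0.4 0.1227 -0.0227 0.1627 0 0 0;0.4 0.1227 -0.0227 0.1733 0 0 0;0.4 0.1227 -0.0227 0.1733 0 0 0;0.4 0.1227 -0.0227 0.1733 0 0 0" --force 20

```text
time_s: 2.07
eef_pos: [520.2, -162.8, 203.7]
eef_rot: [3.111, 0.432, -0.001]
ft_force: [0.4, -0.3, 0.2]
width: 0.402
grip_force: 0.0
```

Emit:
jog_arm --deltas "0 0 0 0 0 0 0;0 0 0 0 0 0 0;0 0 0 0 0 0 0;0 0 0 0 0 0 0;0 0 0 0 0 0 0" --force 25

```text
time_s: 2.48
eef_pos: [521.0, -161.6, 204.5]
eef_rot: [3.11, 0.435, 0.002]
ft_force: [-2.0, 0.6, 6.3]
width: 0.167
grip_force: 25.0
```

```bash
python3 - <<'E'
from h import *
cv2.imwrite('pics/w2.png',viewer.camera('wrist')[:,:,::-1])
E
```

```text
(no output)
```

Converted, -185 mm / 750 = -0.2467, -165 mm / 750 = -0.22.

Emit:
jog_arm --deltas "0 0 0 -0.02 0 0 0;0 0 0 -0.06 0 0 0;0 0 0 -0.1133 0 0 0;0 0 0 -0.1667 0 0 0;0 0 0 -0.22 0 0 0;0 0 0 -0.2467 0 0 0;0 0 0 -0.2467 0 0 0"

```text
time_s: 3.12
eef_pos: [522.5, -161.3, 394.2]
eef_rot: [3.106, 0.435, 0.013]
ft_force: [0.4, -0.6, -0.3]
width: 0.171
grip_force: 25.0
```

```bash
python3 - <<'E'
from h import *
s=sensors.get_state();c=viewer.get_calibration('wrist')
cv2.imwrite('pics/w3.png',viewer.camera('wrist')[:,:,::-1]);np.save('w3.npy',c,allow_pickle=True)
print(s['eef_pos'],s['joints'],s['width'],totool(np.array([557,189,0])-s['eef_pos']))
E
```

```text
[ 522.47692391 -161.32982507  394.18450803] [ 0.78841574  0.36270853 -0.66243588  1.82172186  0.25948015  1.03448822
 -1.2671481 ] 0.17141821270004062 [ 127.57490233 -329.02410472  393.41077552]
```

View pics/w3.png

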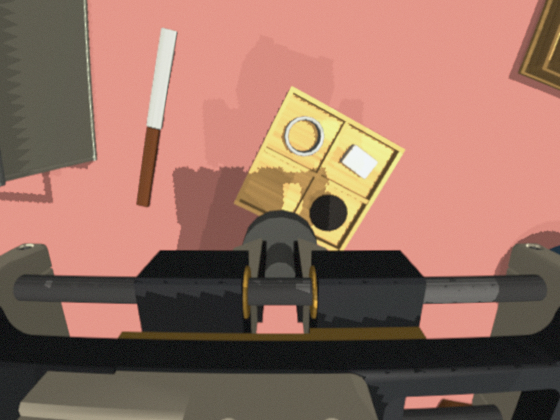

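The filter is in the fingers: the disc runs across u = 247–317 with its front edge at row 212, and its compartment is empty. Next I'll move near the collar and measure it.

Converted, -329 mm / 750 = -0.4387, -195 mm / 750 = -0.26.

Emit:
jog_arm --deltas "0 0.0067 -0.0467 0 0 0 0;0 0.0133 -0.1 0 0 0 0;0 0.02 -0.1533 0 0 0 0;0 0.0267 -0.2067 0 0 0 0;0 0.0333 -0.26 0 0 0 0;0 0.04 -0.3133 0 0 0 0;0 0.0467 -0.36 0 0 0 0;0 0.0533 -0.4 0 0 0 0;0 0.056 -0.4267 0 0 0 0;0 0.056 -0.4387 0 0 0 0;0 0.056 -0.4387 0 0 0 0;0 0.056 -0.4387 0 0 0 0"

```text
time_s: 4.17
eef_pos: [470.6, 165.6, 387.5]
eef_rot: [3.11, 0.435, -0.003]
ft_force: [0.3, -1.4, 0.0]
width: 0.167
grip_force: 25.0
```

```bash
python3 - <<'E'
from h import *
s=sensors.get_state();c=viewer.get_calibration('wrist')
im=viewer.camera('wrist')[:,:,::-1];cv2.imwrite('pics/w4.png',im);np.save('w4.npy',c,allow_pickle=True)
print(s['eef_pos'],s['joints'],s['width'])
# held disc front edge expected rows for e=0
Rt=R.from_rotvec(s['eef_rot']);Rc=R.from_rotvec(c['rotation'])
for z in (181,184):
  for e in (-3,0,3):
    a=np.linspace(-1.5,1.5,61);P=np.c_[23*np.cos(a)+e,23*np.sin(a),0*a+z]
    q=Rc.inv().apply(Rt.apply(P)+s['eef_pos']-c['xyz']);x=q[:,0]/-q[:,2];y=-q[:,1]/-q[:,2];k=1+c['k1']*(x*x+y*y)
    u=c['fx']*k*x+c['cx'];v=c['fy']*k*y+c['cy'];print(z,e,v.min(),u[v.argmin()],u.min(),u.max())
E
```

```text
[470.55928958 165.55102104 387.54166742] [ 0.29601843  0.31370405 -0.80994519  1.93123254  0.26743822  1.00892817
 -1.92699907] 0.1670477373366736
181 -3 222.92096837255792 279.6260058174354 239.87230160274623 319.4699118459654
181 0 217.7973389082918 279.6198699013815 239.66294215032454 319.6679596992912
181 3 212.6210100328034 279.61367076053534 239.4525995289622 319.8668710248218
184 -3 221.14238376128705 279.62731421089677 240.50835127815077 318.8348371936275
184 0 216.09557917236378 279.62128744624874 240.30607424454215 319.0259859141587
184 3 210.99790401290107 279.61519971070953 240.10287396847093 319.21794226089503
```

View pics/w4.png

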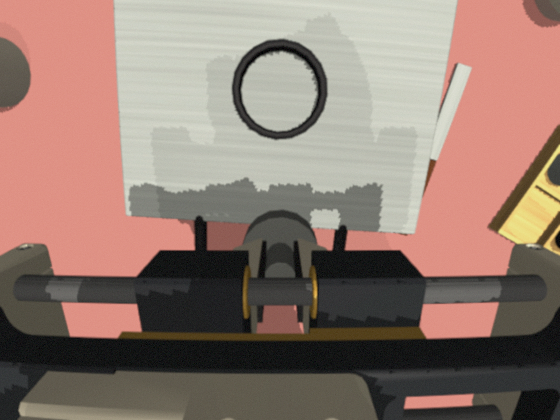

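The collar's outer ring is centred near (280,89) and the held disc's front edge is near row 211. I'll enlarge both to measure the offset.

```bash
python3 - <<'E'
import cv2,numpy as np
im=cv2.imread('pics/w4.png')
a=cv2.resize(im[30:150,220:340],(400,400),interpolation=cv2.INTER_CUBIC)
b=cv2.resize(im[190:260,230:330],(571,400),interpolation=cv2.INTER_CUBIC)[:, 86:486]
cv2.imwrite('pics/w4c.png',np.hstack([a,b]))
g=im.max(2); m=(g[30:150,220:340]<70).astype(np.uint8)
cs=cv2.findContours(m,cv2.RETR_CCOMP,cv2.CHAIN_APPROX_NONE)[0]
for q in cs:
    if len(q)>100:print(cv2.fitEllipse(q+np.array([220,30])))
E
```

```text
((279.2558898925781, 88.79317474365234), (92.95368957519531, 97.78372192382812), 0.31364011764526367)
((278.943115234375, 90.8957290649414), (78.13896179199219, 82.09741973876953), 178.27598571777344)
```

View pics/w4c.png

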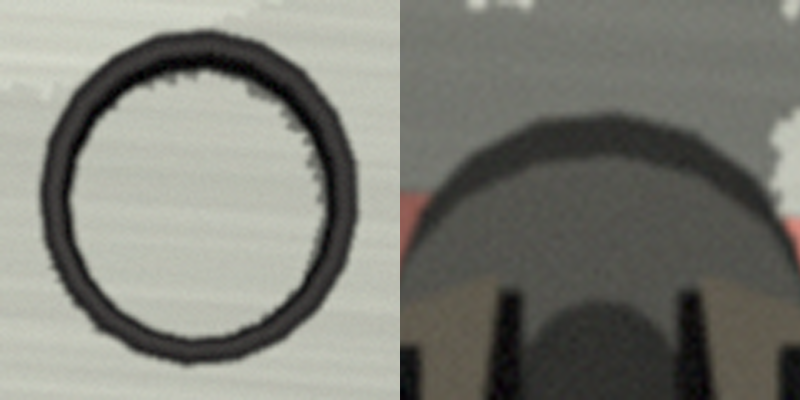

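```bash
python3 - <<'E'
from h import *
c=np.load('w4.npy',allow_pickle=True).item()
k=pix2w(c,279.25,88.8,162)
print(k,c['xyz'])
s=sensors.get_state();print(s['eef_pos'],totool(k-s['eef_pos']), R.from_rotvec(s['eef_rot']).as_matrix()[:,2])
E
```

```text
[560.46448428 191.25770348 162.        ] [544.35164868 186.50304699 366.32695591]
[470.96696139 164.69579149 387.66401965] [ 93.75255892  -1.36151127 225.49544457] [-0.00146356 -0.0013978  -0.99999795]
```

Emit:
jog_arm --deltas "0 0.04 -0.0013 0 0 0 0;0 0.08 -0.0027 0 0 0 0;0 0.1133 -0.0027 0 0 0 0;0 0.1253 -0.0027 0 0 0 0;0 0.1253 -0.0027 0.0133 0 0 0;0 0.1253 -0.0027 0.0267 0 0 0;0 0.1253 -0.0027 0.0267 0 0 0;0 0.1253 -0.0027 0.0267 0 0 0"

```text
time_s: 4.88
eef_pos: [559.1, 193.2, 367.1]
eef_rot: [3.11, 0.435, -0.006]
ft_force: [-0.8, -0.7, -1.0]
width: 0.165
grip_force: 25.0
```

```bash
python3 - <<'E'
from h import *
s=sensors.get_state();k=np.array([560.5,191.3,347.5]);print(s['eef_pos'],totool(k-s['eef_pos']))
im=viewer.camera('wrist')[:,:,::-1];cv2.imwrite('pics/w5.png',cv2.resize(im[150:310,180:380],(800,640)[:2] if 0 else (750,600),interpolation=cv2.INTER_CUBIC))
E
```

```text
[559.05140112 193.16030437 367.10978472] [ 0.95441259  2.17047908 19.60818566]
```

View pics/w5.png

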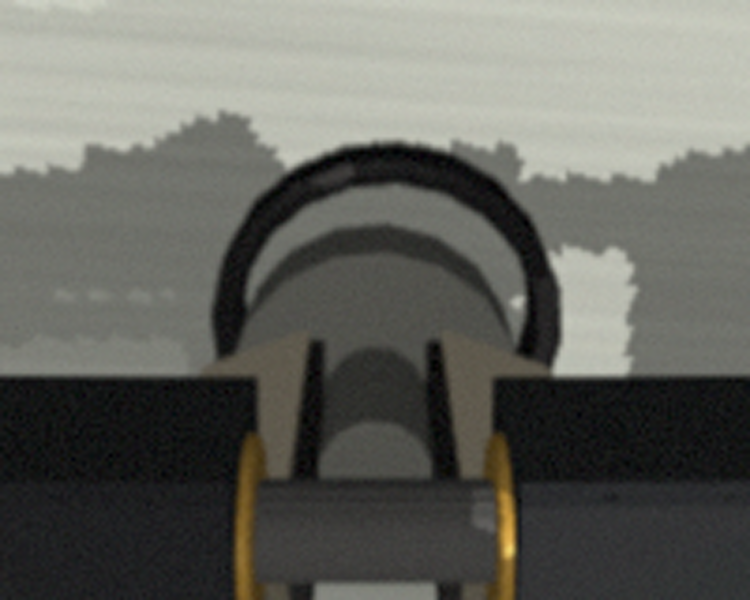

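Relative to the ring, the disc sits about 1.4 mm too far toward image left: disc centre u≈378, ring centre u≈386 in the crop. I'll correct that and lower the filter.

Converted, 18 mm / 750 = 0.024, 1.4 mm / 750 = 0.0019.

Emit:
jog_arm --deltas "0 0.0016 0.0019 0 0 0 0;0 0.0016 0.0019 0.0053 0 0 0;0 0.0016 0.0019 0.0107 0 0 0;0 0.0016 0.0019 0.016 0 0 0;0 0.0016 0.0019 0.02 0 0 0;0 0.0016 0.0019 0.024 0 0 0;0 0.0016 0.0019 0.024 0 0 0"

```text
time_s: 5.52
eef_pos: [561.9, 193.0, 349.7]
eef_rot: [3.111, 0.435, -0.002]
ft_force: [-0.4, -0.5, -0.3]
width: 0.171
grip_force: 25.0
```

Converted, 2 mm / 750 = 0.0027, 1 mm / 750 = 0.0013.

Emit:
jog_arm --deltas "0 0 0 0.0013 0 0 0;0 0 0 0.0027 0 0 0;0 0 0 0.0027 0 0 0"

```text
time_s: 5.77
eef_pos: [562.2, 193.2, 348.5]
eef_rot: [-3.111, -0.435, -0.0]
ft_force: [-0.3, -0.4, 0.1]
width: 0.169
grip_force: 25.0
```

Emit:
jog_arm --deltas "0.1 0 0 0 0 0 0;0.28 0 0 0 0 0 0;0.4 0 0 0 0 0 0;0.4 0 0 0 0 0 0;0.4 0 0 -0.02 0 0 0;0.4 0 0 -0.06 0 0 0;0.4 0 0 -0.1067 0 0 0;0.4 -0.0533 0 -0.1067 0 0 0;0.4 -0.1067 0 -0.1067 0 0 0;0.4 -0.12 0 -0.1067 0 0 0;0.4 -0.12 0 -0.1067 0 0 0"

```text
time_s: 6.68
eef_pos: [472.8, 168.0, 428.6]
eef_rot: [3.108, 0.436, -0.001]
ft_force: [-0.6, 0.0, 0.4]
width: 0.401
grip_force: 0.0
```

```bash
python3 - <<'E'
from h import *
s=sensors.get_state();c=viewer.get_calibration('wrist')
im=viewer.camera('wrist')[:,:,::-1];cv2.imwrite('pics/w6.png',im);np.save('w6.npy',c,allow_pickle=True)
print(s['eef_pos'],s['joints'])
E
```

```text
[472.82320994 168.0137746  428.63819107] [ 0.3217828   0.26835212 -0.83460992  1.87875427  0.22611725  1.09285525
 -1.89242974]
```

View pics/w6.png

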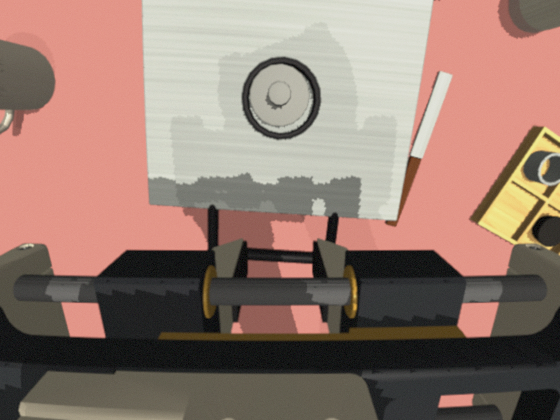

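The filter sits inside the collar, with its disc at about (280,95) and the tab upright. The bar shows near (283,256).

```bash
python3 - <<'E'
from h import *
c=np.load('w6.npy',allow_pickle=True).item()
a,b=pix2w(c,150,206,148),pix2w(c,398,220,148);d=a-b
print(a,b,'yaw',np.arctan2(-d[0],d[1]),np.linalg.norm(d)); yaw=np.arctan2(-d[0],d[1])
print('bar?',pix2w(c,283,256,150),'collar',pix2w(c,280.5,97,162))
for y in (yaw,.203):
    print((a+b)/2-43*np.array([np.cos(y),np.sin(y),0]), np.array([560.5,191.3])-140*np.array([np.cos(y),np.sin(y)]))
s=sensors.get_state();print(totool(np.array([423.5,163,380])-s['eef_pos']))
E
```

```text
[441.48272375 278.91964209 148.        ] [489.84445961  60.31179482 148.        ] yaw 0.21771938825310555 223.89338619510872
bar? [428.21284113 151.25498075 150.        ] collar [560.85125795 191.6618709  162.        ]
[423.67870953 160.32757164 148.        ] [423.80503488 161.059522  ]
[423.54654678 160.94654727 148.        ] [423.37473754 163.07479151]
[-50.76889287  -9.27508065  48.97595051]
```

Converted, -50 mm / 750 = -0.0667, 49 mm / 750 = 0.0653, -1.42 rad / 6.2832 = -0.226.

Emit:
jog_arm --deltas "0.3 -0.0133 -0.0027 0 0 0 -0.0191;0.3 -0.04 -0.0067 0 0 0 -0.0382;0.3 -0.0667 -0.012 0 0 0 -0.0573;0.3 -0.0667 -0.012 0.0267 0 0 -0.0764;0.3 -0.0667 -0.012 0.0533 0 0 -0.0955;0.3 -0.0667 -0.012 0.0653 0 0 -0.1146;0.3 -0.0667 -0.012 0.0653 0 0 -0.1337;0.3 -0.0667 -0.012 0.0653 0 0 -0.1528;0.3 -0.0667 -0.012 0.0653 0 0 -0.1719;0.3 -0.0667 -0.012 0.0653 0 0 -0.191;0.3 -0.0667 -0.012 0.0653 0 0 -0.2101;0.3 -0.0667 -0.012 0.0653 0 0 -0.226"

```text
time_s: 7.73
eef_pos: [426.6, 163.7, 379.9]
eef_rot: [-2.069, -2.363, -0.004]
ft_force: [-0.3, 0.3, 0.1]
width: 0.301
grip_force: 0.0
```

Emit:
jog_arm --deltas "0.3 0 0 0 0 0 -0.0127;0.3 0 0 0 0 0 -0.0127;0.3 0 0 0 0 0 -0.0127"

```text
time_s: 7.98
eef_pos: [426.1, 163.6, 379.7]
eef_rot: [-1.983, -2.435, -0.002]
ft_force: [-0.2, -0.7, 0.1]
width: 0.299
grip_force: 0.0
```

```bash
python3 - <<'E'
from h import *
s=sensors.get_state();m=R.from_rotvec(s['eef_rot']).as_matrix()
print(s['eef_pos'],s['joints'],'yaw y',np.arctan2(m[1,1],m[0,1]),m[:,2],totool(np.array([423.6,162,306])-s['eef_pos']))
E
```

```text
[426.10344067 163.55443113 379.70236002] [ 0.55309161  0.33458736 -1.13393089  2.02878453  0.36052698  0.99627115
 -0.5563084 ] yaw y 0.20398636283635108 [ 1.90095659e-04  1.85738044e-03 -9.99998257e-01] [-1.14628176 -2.80787549 73.69886849]
```

Converted, 73 mm / 750 = 0.0973, -2.5 mm / 750 = -0.0033.

Emit:
jog_arm --deltas "0.3 -0.0013 -0.0033 0.0267 0 0 0;0.3 -0.0013 -0.0033 0.06 0 0 0;0.3 -0.0013 -0.0033 0.08 0 0 0;0.3 -0.0013 -0.0033 0.0933 0 0 0;0.3 -0.0013 -0.0033 0.0973 0 0 0;0.3 -0.0013 -0.0033 0.0973 0 0 0;0.3 -0.0013 -0.0033 0.0973 0 0 0"

```text
time_s: 8.57
eef_pos: [423.2, 162.4, 307.2]
eef_rot: [1.98, 2.439, 0.002]
ft_force: [-0.2, 1.3, -0.3]
width: 0.297
grip_force: 0.0
```

Emit:
jog_arm --deltas "0 0 0 0 0 0 0;0 0 0 0 0 0 0;0 0 0 0 0 0 0;0 0 0 0 0 0 0" --force 25

```text
time_s: 8.9
eef_pos: [422.3, 161.9, 307.1]
eef_rot: [1.98, 2.439, -0.002]
ft_force: [-4.3, -1.1, 6.7]
width: 0.119
grip_force: 25.0
```

```bash
python3 - <<'E'
from h import *
s=sensors.get_state();p=s['eef_pos'];print(p)
m=R.from_rotvec(s['eef_rot']).as_matrix();y=.206;ex=np.array([np.cos(y),np.sin(y),0])
for d in range(0,60,5):
    a=np.radians(d)
    f=lambda a:-235*np.cos(a)*ex-4*0*ex+np.array([0,0,235*np.sin(a)])
    # bar point is 4 mm along lid normal: normal=(sin a) ex + cos a z
    g=lambda a:f(a)+4*(np.sin(a)*ex+np.cos(a)*np.array([0,0,1]))
    print(d,np.round(m.T@(g(a)-g(0)),1))
E
```

```text
[422.27558882 161.91518197 307.06193982]
0 [0. 0. 0.]
5 [ -0.    1.2 -20.5]
10 [ -0.    4.2 -40.8]
15 [ -0.1   9.  -60.7]
20 [ -0.1  15.5 -80.1]
25 [ -0.1  23.6 -99. ]
30 [-1.00e-01  3.34e+01 -1.17e+02]
35 [  -0.2   44.7 -134.1]
40 [  -0.2   57.4 -150.2]
45 [  -0.2   71.5 -165.1]
50 [  -0.2   86.8 -178.7]
55 [  -0.3  103.3 -190.9]
```

Converted, -99 mm / 750 = -0.132, -90 mm / 750 = -0.12.

Emit:
jog_arm --deltas "0 0 0.0003 -0.0067 0 0 0;0 0 0.0016 -0.0273 0 0 0;0 0 0.0032 -0.0413 0 0 0;0 0 0.0056 -0.0547 0 0 0;0 0 0.0085 -0.068 0 0 0;0 0 0.012 -0.0813 0 0 0;0 0 0.016 -0.094 0 0 0;0 0 0.0207 -0.1067 0 0 0;0 0 0.0257 -0.12 0 0 0;0 0 0.0315 -0.132 0 0 0;0 0 0.0315 -0.132 0 0 0"

```text
time_s: 9.82
eef_pos: [445.2, 166.8, 406.9]
eef_rot: [-1.979, -2.438, 0.006]
ft_force: [-9.0, -1.7, 2.0]
width: 0.118
grip_force: 25.0
```

```bash
python3 - <<'E'
from h import *
cv2.imwrite('pics/s7.png',np.hstack([viewer.camera('scene')[100:260,200:400,::-1].repeat(2,0).repeat(2,1)]))
E
```

```text
(no output)
```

View pics/s7.png

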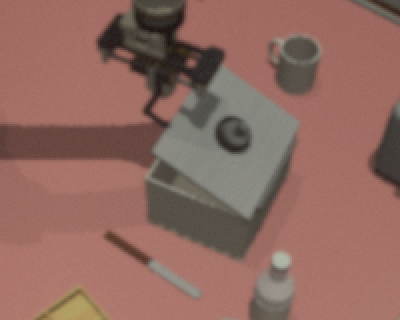

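The lid is at about 25 degrees with the bar in the fingers and the filter still in its collar.

Converted, -79.7 mm / 750 = -0.1063, -73 mm / 750 = -0.0973.

Emit:
jog_arm --deltas "0 0 0.0053 -0.012 0 0 0;0 0 0.012 -0.024 0 0 0;0 0 0.0193 -0.0353 0 0 0;0 0 0.0267 -0.0467 0 0 0;0 0 0.0353 -0.0573 0 0 0;0 0 0.044 -0.068 0 0 0;0 0 0.0527 -0.078 0 0 0;0 0 0.0627 -0.088 0 0 0;0 0 0.0727 -0.0973 0 0 0;0 0 0.0827 -0.1063 0 0 0;0 0 0.0827 -0.1063 0 0 0;0 0 0.0827 -0.1063 0 0 0"

```text
time_s: 10.87
eef_pos: [505.6, 179.9, 488.0]
eef_rot: [-1.979, -2.439, 0.006]
ft_force: [-15.4, -5.7, 15.8]
width: 0.123
grip_force: 25.0
```

```bash
python3 - <<'E'
from h import *
s=sensors.get_state();p=s['eef_pos'];d=p-np.array([422.3,161.9,307.1]);print(d,np.hypot(d[0],d[1]),s['ft_force'],s['joint_vel'].round(3))
print('angle from z',np.degrees(np.arcsin((d[2]+4)/235.03))-np.degrees(4/235))
cv2.imwrite('pics/s8.png',viewer.camera('scene')[100:260,200:400,::-1].repeat(2,0).repeat(2,1))
E
```

```text
[ 83.29664513  17.95648923 180.89309261] 85.21013199545696 [-15.38728875  -5.65336938  15.78444933] [ 0.004 -0.003 -0.001  0.018 -0.001 -0.006  0.   ]
angle from z 50.900956944154004
```

View pics/s8.png

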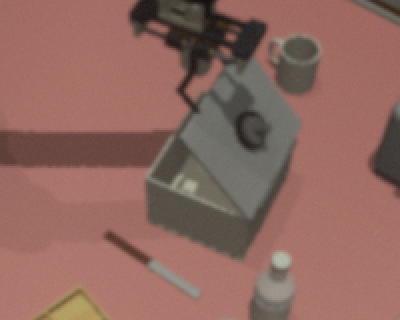

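The lid is at about 50 degrees, the filter is still in the collar and the bar is in the grip. About 20 N of force runs along the lid's radius, so I'll ease out a little.

Converted, -1.6 mm / 750 = -0.0021, -1.4 mm / 750 = -0.0019.

Emit:
jog_arm --deltas "0 0 -0.0009 -0.0011 0 0 0;0 0 -0.0019 -0.0021 0 0 0;0 0 -0.0019 -0.0021 0 0 0;0 0 -0.0019 -0.0021 0 0 0"

```text
time_s: 11.25
eef_pos: [505.1, 179.4, 488.1]
eef_rot: [1.98, 2.439, -0.001]
ft_force: [-7.6, -1.7, 5.6]
width: 0.122
grip_force: 25.0
```

Emit:
jog_arm --deltas "0 0 0 0 0 0 0;0 0 0 0 0 0 0;0 0 0 0 0 0 0"

```text
time_s: 11.5
eef_pos: [505.0, 179.4, 488.0]
eef_rot: [-1.98, -2.439, 0.001]
ft_force: [-6.9, -1.5, 6.0]
width: 0.118
grip_force: 25.0
```

```bash
python3 -c "
from rig import ctrl, viewer, sensors, order
s=sensors.get_state();print(abs(s['joint_vel']).max());print(order.sign_off())"
```

```text
0.002110912234326272
the job is handed in; nothing more can be done
None
```

The job is handed in: the filter is in the lid's collar and the fingers hold the lid still at about 51 degrees, estimated from the gripper's height, at 11.5 s on the clock; I viewed 12 pictures, over the limit of 10.

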